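# Tip a heel over at the step of the heel board

## Task

The flat shoe heel lies on the low deck of the two-level board with its smaller rubber piece downward. With the fingertips push it along the deck, straight edge first, against the step, and keep pushing its round back edge up and over so that it tips up on the step and flips over onto the raised deck, where it must end lying flat, rubber side up, at rest (it may stick out over the step a little). Do not pick it up or carry it: one end must always stay down near the board; and leave the jar, the wax lump and the thread spool where they stand.

Things in the scene. Friction and masses are not known exactly. Their poses are not given: they have to be found in the camera images.
- heel: flat rigid D-shaped shoe heel, 78 mm long (x), 64 wide (y), 10 thick (z), 0.08 kg: a brown leather layer 5 mm thick over a smaller black rubber layer 5 mm thick with brass nail heads. Origin: centre of the rubber face. z points from rubber to leather (up at the start, down when flipped); +x to the straight edge, at x = 39 mm
- heel_breast (a point): middle of the heel's straight edge, at half thickness (x = 39, z = 5 mm in the heel's frame); both layers are flush there. At the start it is 20 to 55 mm short of the step and turned up to 15 degrees from parallel to it
- heel_back (a point): middle of the heel's round back edge, at half thickness (x = -39, z = 5 mm in the heel's frame). This end is a half circle of radius 32 mm; there the leather overhangs the rubber by 5 mm, leaving a gap 5 mm high under its lip. With the heel hard against the step, a fingertip that presses here with about 10 N and moves up takes this end up with it
- board: fixed two-level board, 280 mm long (x), 200 wide (y). Origin: on the table below the foot of the step, mid-width. Low plywood deck: x = -170 to 0 mm, top 12 mm above the table. Raised pale wood deck: x = 0 to 110 mm, top 24 mm above the table. Between them at x = 0 an upright step 12 mm high over the whole width; +x points from the low to the raised deck
- step_edge (a point): middle of the top edge of the step, 24 mm above the table (x = 0, y = 0 of the board)
- paste_jar: small white-lidded plain jar, 69 mm across, 73 mm high, loose, beside the board's right side; origin under its centre
- beeswax: yellow lump of wax 37x53x24 mm, loose, beside the board's left side; origin under its centre
- thread_spool_2: upright spool of red thread, 46 mm across, 60 mm high, loose, left of the raised deck; origin under its centre
Things that resemble listed ones, but are neither listed nor needed, are in the scene too. Of the things shaped like the heel, the brown one is meant.

How it is judged:
By the outcome, as a careful person would: the job done as asked, in the order asked, and still so for the second after the job is handed in, with the robot touching nothing.
It also fails if it takes over 48 s, if anything falls off the work surface, if the arm or the gripper's body presses on something with over 40 N, if the wrist force passes 120 N, or if a joint passes its speed limit or range.

## Robot

A 6-joint arm with a two-finger parallel gripper is mounted at the origin on a cart in front of the work surface, level with it; the furniture and walls round the work are solid. World frame = base frame: x ahead of the robot, y to its left, z up, the work surface at z = 0. Lengths are in m, angles in rad, forces in N, time in s.
With the tool pointing down it reaches from about 0.35 to 0.775 m from the base axis. Payload 5.5 kg.
Tool frame: the origin (TCP) lies at the very end of the fingers, on their centre line; the grasp point (between the pads) lies env.hold_point_z behind it (env.hold_point_z is the distance from the TCP to the grasp point, in m); z points along the fingers, y is the line along which they close (so a half turn about z gives the same grasp; the last joint's range is limited). The gripper opens to 85 mm and grips with 20 to 120 N. Pads are 22 mm wide; open, the fingers measure 114 mm over their backs; the gripper's body (76 mm by 85 mm) begins 54 mm behind the grasp point. The pads swing forward as they close: fully open they stand 13 mm farther back than shut.
Start: joints at [1.086, 0.313, 0.046, 1.304, 0, 1.431], TCP at [0.194, 0.541, 0.231] pointing down, gripper open.
Joint ranges: [-2.76, 2.76], [-0.86, 1.69], [-1.03, 1.26], [-2.2, 2.34], [-1.47, 1.5], [-3.14, 3.14]. Speed limits (rad/s): [2.57, 2.57, 3.14, 3.14, 3.14, 3.14].

## Interface

Orientations are given as a unit quaternion [w, x, y, z].
In Python, from workcell import env gives the robot as it stands.
- The arm moves only by the tool carry_out, never from a script. Its argument "steps" is a list of rows, each a list of 3 entries, a list of its own where there are three numbers: the turn, a rotation vector about the tool's x, y, z in degrees, then the shift along the tool's x, y, z in cm, then the closure in counts, from 0 (fully open) to 255 (shut). A call has exactly 8 rows; each row is the pose to reach, as a shift and turn from the pose commanded when the call began, along the tool's axes at that moment; what a row does not reach only later rows make up. A row lasts 1/8 s, in which the tool goes at most 62.5 mm and 10.7 degrees, less where a joint would pass 70% of its speed; a pose out of reach is approached as far as the arm can. A call with a gripper value outside its range is refused whole. The fingers move at their own pace and stop on an object; "force" is the grip in N (left out, the last holds). Time passes only in rows, so rows that repeat a pose let the fingers close, or fill a call up. It gives the time, the measured TCP pose, the force, the opening and the grip force at its end, in the units of the state.
- env.get_state(): the state, without advancing time (a new reading comes with each control period).
- env.read_camera(name): name is "side" or "top"; returns (picture, depth): 384x512x3 uint8, red, green, blue; 384x512 float32, m along the optical axis (not along the pixel's ray), 0 where there is no reading.
- env.get_calibration(name): a dict with "fx", "fy", "cx", "cy" (pixels), "origin" and "orientation" of the camera in the world. Camera axes: x right, y up, looking along -z (the intrinsics and any distortion apply to the point x, -y, -z); pixel columns grow to the right and rows downward; lengths in m; the calibration is good to about 2 mm. A picture is of the moment at which its call begins. get_calibration takes no time and is no camera call.
- env.hand_in(): hands the job in; it is judged then, once.
The state is a dict: "clock": time; "joint_pos": joint angles; "qvel": joint speeds; "tau": joint torques, N m; "tcp_pos": TCP position; "orientation": TCP orientation; "wrist_force": force on the tool from outside, world axes, zero at the start; "ft_torque": the same for the moment, N m; "finger_gap": finger opening in m; "grip_force": force on a finger pad.
Only numpy, scipy, OpenCV 4.12 (cv2) and the standard library are available. Lean on these libraries where they do the work, as an engineer would, in place of code of your own. Each camera call takes 0.05 s, during which the arm holds its last target. There are 200 camera calls.

## Working session

There is one attempt and no reset: what is moved stays moved. The work goes in short steps, Python scripts to look and compute and a tool call to move; the robot and the scene stay as the last step left them, time stands still between calls to the robot, and variables do not carry over. Pictures are saved under pics/ and viewed, at most 10 in all, crops included, and the job is handed in when it is done.

Besides the shell and the picture viewer there is one more tool, called after "Call:" as name(argument=value, ...) on one line, values as JSON. carry_out: Moves the arm, as the interface text tells. Its arguments: {"type":"object","properties":{"steps":{"type":"array","items":{"type":"array"}},"force":{"type":"number"}},"required":["steps"]}

```bash
mkdir -p pics; cat > h.py <<'E'
from workcell import env
import numpy as np, cv2
from scipy.spatial.transform import Rotation as R
def rot(q): return R.from_quat([q[1],q[2],q[3],q[0]])
def look(n,f):
    p,d=env.read_camera(n); cv2.imwrite(f'pics/{f}.png',p[:,:,::-1]); np.save(f'pics/{f}.npy',d); return p,d
def w(n,d,u,v):
    c=env.get_calibration(n); z=d[v,u] if not np.isscalar(d) else d
    return rot(c['orientation']).apply([(u-c['cx'])/c['fx']*z,-(v-c['cy'])/c['fy']*z,-z])+c['origin']
E
python3 - <<'E'
from h import *
a,_=look('top','t0'); b,_=look('side','s0')
for n in('top','side'): print(env.get_calibration(n))
print(env.get_state(),env.hold_point_z)
E
```

```text
{'fx': 392.67694278813065, 'fy': 392.67694278813065, 'cx': 253.0158168763464, 'cy': 187.87090404319014, 'origin': array([ 0.44886242, -0.00371935,  1.02927528]), 'orientation': array([ 0.70849197,  0.03687936, -0.0358635 , -0.70384149])}
{'fx': 450.1907978232754, 'fy': 450.1907978232754, 'cx': 247.6234754183664, 'cy': 185.14183099540912, 'origin': array([0.4070096 , 0.77443287, 0.50284896]), 'orientation': array([-0.08453127, -0.05271214,  0.50071303,  0.85986182])}
{'clock': 0.1, 'joint_pos': array([ 1.08637391e+00,  3.13939393e-01,  4.51255408e-02,  1.30362060e+00,
       -2.55371139e-06,  1.43121388e+00]), 'qvel': array([ 0.00090014, -0.00059045,  0.00287994,  0.0003967 , -0.00017372,
        0.00105823]), 'tau': array([ 2.58548251e-03, -4.81726670e+01,  2.99244153e+01,  1.27659031e-02,
       -1.32435980e-04, -6.32404038e-06]), 'tcp_pos': array([0.1941661 , 0.54074904, 0.23050351]), 'orientation': array([-2.50208693e-04,  1.71566894e-01,  9.85172132e-01, -7.79911950e-04]), 'wrist_force': array([ 0.03764802, -0.92057833, -0.39927928]), 'ft_torque': array([ 0.04917063, -0.03873631,  0.03462696]), 'grip_force': 0.0, 'finger_gap': 0.08541134554323639} 0.0187
```

View pics/t0.png

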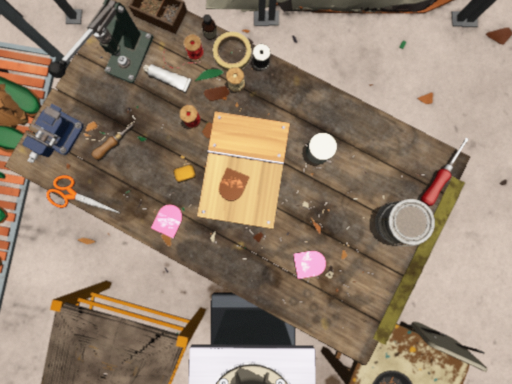

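View pics/s0.png

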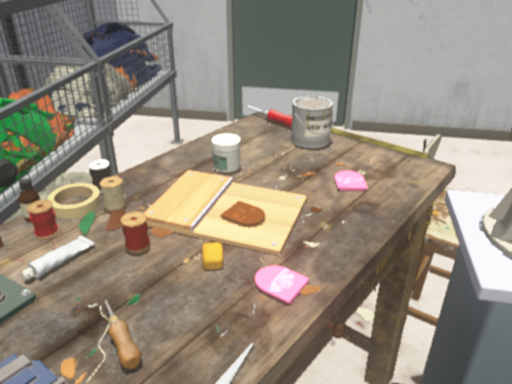

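The top view shows the brown heel at (234,184) on the low deck, and the step line at about y=157. Two pink heels lie at (167,221) and (310,264). The jar is at (322,147), the wax at (184,173) and the red spool at (189,116). Brown scraps at (215,93) and (207,130) could be mistaken for the heel. I choose the brown D on the deck and check it in a close crop.

```bash
python3 - <<'E'
from h import *
p=cv2.imread('pics/t0.png'); c=cv2.resize(p[100:235,165:345],None,fx=4.4,fy=4.4,interpolation=cv2.INTER_CUBIC)
cv2.imwrite('pics/c0.png',c)
E
```

```text
(no output)
```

View pics/c0.png

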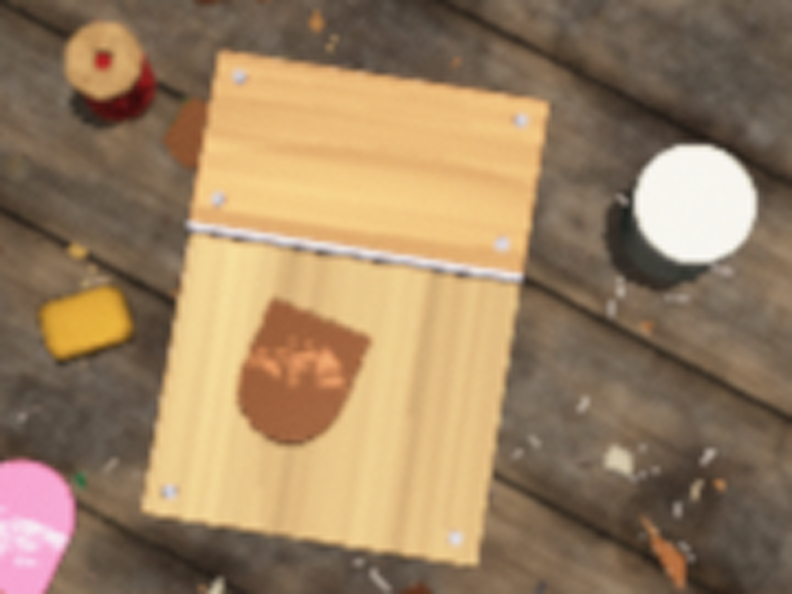

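The crop shows the D-shaped brown heel: straight-edge corners at about (273,297) and (371,341), round back at about (290,443). The step's white edge runs (190,228)–(522,277).

```bash
cat >> h.py <<'E'
def atz(n,u,v,z):
    c=env.get_calibration(n); r=rot(c['orientation']).apply([(u-c['cx'])/c['fx'],-(v-c['cy'])/c['fy'],-1]); return c['origin']+r*(z-c['origin'][2])/r[2]
E
python3 - <<'E'
from h import *
d=np.load('pics/t0.npy')
g=lambda x,y,z:atz('top',x/4.4+165-.4,y/4.4+100-.4,z)
P=dict(sL=(190,226,.024),sR=(522,276,.024),rL=(219,53,.024),rR=(548,102,.024),lL=(143,513,.012),lR=(479,563,.012),c1=(273,297,.022),c2=(371,341,.022))
Q={k:g(*v) for k,v in P.items()}
for k,v in Q.items(): print(k,v.round(4), d[int(P[k][1]/4.4+100),int(P[k][0]/4.4+165)])
ey=Q['rL']-Q['rR']; print('raised w',np.linalg.norm(ey),np.linalg.norm(Q['lL']-Q['lR']))
X=(Q['rL']+Q['rR'])/2-(Q['lL']+Q['lR'])/2; print('len',np.linalg.norm(X),'yaw',np.degrees(np.arctan2(X[1],X[0])), np.degrees(np.arctan2(-ey[0],ey[1])))
yb=np.arctan2(X[1],X[0]); ctr=((Q['rL']+Q['rR']+Q['lL']+Q['lR'])/4)[:2]; e=np.array([np.cos(yb),np.sin(yb)]);O=ctr+e*.03
print('O',O, 'step mid',(Q['sL']+Q['sR'])/2)
p=cv2.imread('pics/t0.png')[:,:,::-1].astype(int)
m=np.zeros(p.shape[:2],np.uint8); s=p[160:205,212:256]; m[160:205,212:256]=((s[...,0]<1.0*190)&(s[...,2]<85)&(s.sum(2)<340))
v,u=np.nonzero(m); hp=np.array([atz('top',a,b,.022)[:2] for a,b in zip(u,v)]); print('area mm2',len(u),len(u)*(1.007/392.7)**2*1e6,'exp',46*64+np.pi*32**2/2)
b=Q['c1']-Q['c2'];yh=np.arctan2(-b[0],b[1]);print('edge',np.linalg.norm(b),'heel yaw',np.degrees(yh))
L=lambda q:np.array([(q-O)@e,(q-O)@[-e[1],e[0]]])
mid=((Q['c1']+Q['c2'])/2)[:2];f=np.array([np.cos(yh),np.sin(yh)])
print('breast',mid,L(mid),'centroid',hp.mean(0),'back',mid-.078*f,L(mid-.078*f))
print('mask extents along f',((hp-mid)@f).min(),((hp-mid)@f).max(),'across',((hp-mid)@[-f[1],f[0]]).min(),((hp-mid)@[-f[1],f[0]]).max())
dz=lambda u,v:w('top',d,u,v)[2]
print('z heel',dz(230,190),'low',dz(215,205),'raised',dz(250,130))
E
```

```text
sL [0.6484 0.1163 0.024 ] 1.0212266
sR [ 0.6197 -0.0798  0.024 ] 1.0142618
rL [0.7533 0.1009 0.024 ] 1.0556141
rR [ 0.7246 -0.0954  0.024 ] 1.0282116
lL [0.4794 0.1422 0.012 ] 1.0312381
lR [ 0.4514 -0.0553  0.012 ] 1.011133
c1 [0.6066 0.0668 0.022 ] 1.0177721
c2 [0.5808 0.0089 0.022 ] 1.0184623
raised w 0.1983752882326507 0.1994283509330381
len 0.27682117589079863 yaw -8.458575808801445 -8.31108009610914
O [0.63186023 0.01868978] step mid [0.63404305 0.01825169 0.024     ]
area mm2 423 2781.4900194399584 exp 4552.495438637974
edge 0.06342774838209492 heel yaw -23.969491139391568
breast [0.59371026 0.03783791] [-0.04055158  0.0133282 ] centroid [0.55799847 0.05386992] back [0.52243683 0.06952542] [-0.11571078  0.03418711]
mask extents along f -0.07621178100027289 -0.0013235305119700625 across -0.03011992605274487 0.02947049635949069
z heel 0.02051077557182812 low 0.010443202591385647 raised 0.020310283861648903
```

```bash
cat >> h.py <<'E'
YB=-8.4; O=np.array([.633,.0185]); E=np.array([np.cos(np.radians(YB)),np.sin(np.radians(YB))]); N=np.array([-E[1],E[0]])
def tgt(bx,by,z,yaw,tilt):
    """front lower corner of the fingertips at board (bx,by) m, height z; heading yaw (deg, rel. board), tips tilted forward by tilt"""
    a=R.from_euler('z',YB+yaw,degrees=True); t=R.from_matrix(np.array([[-1,0,0],[0,1,0],[0,0,-1.]]).T)
    q=a*t*R.from_euler('y',-tilt,degrees=True)
    return np.r_[O+bx*E+by*N,z]+q.apply([.011,0,0]),q
def rel(p,q,p0,q0):
    return q0.inv().__mul__(q).as_rotvec(degrees=True).round(1),(q0.inv().apply(p-p0)*100).round(2)
def front(p,q):
    f=p+q.apply([-.011,0,0]); return np.r_[(f[:2]-O)@E,(f[:2]-O)@N,f[2]]*1000
def stat():
    s=env.get_state(); q=rot(s['orientation']); print('t',s['clock'],'front mm',front(s['tcp_pos'],q).round(1),'F board',np.r_[s['wrist_force'][:2]@E,s['wrist_force'][:2]@N,s['wrist_force'][2]].round(1),'gap',round(s['finger_gap'],4)); return s['tcp_pos'],q
E
python3 - <<'E'
from h import *
p0,q0=stat()
p,q=tgt(-.131,.038,.20,-15.5,0); print(p,q0.as_matrix().round(2),q.as_matrix().round(2)); print(rel(p,q,p0,q0))
p,q=tgt(-.131,.038,.06,-15.5,6); print(rel(p,q,p0,q0))
E
```

```text
t 0.1 front mm [-499.6  450.4  230.5] F board [ 0.2 -0.9 -0.4] gap 0.0854
[0.49889969 0.07968578 0.2       ] [[-0.94  0.34 -0.  ]
 [ 0.34  0.94 -0.  ]
 [ 0.   -0.   -1.  ]] [[-0.91  0.41  0.  ]
 [ 0.41  0.91  0.  ]
 [ 0.    0.   -1.  ]]
(array([-0.1, -0. ,  4.1]), array([-44.27, -33.09,   3.09]))
(array([ 0.1, -6. ,  4.1]), array([-44.28, -33.06,  17.21]))
```

Call:
carry_out(steps=[[[0, 0, 4], [-4.4, -3.3, 0.3], 180], [[0, 0, 4], [-9, -7, 0.6], 180], [[0, 0, 4], [-14, -10.5, 1], 180], [[0, 0, 4], [-19, -14, 1.3], 180], [[0, 0, 4], [-24, -18, 1.7], 180], [[0, 0, 4], [-29, -21.5, 2], 180], [[0, 0, 4], [-34, -25, 2.4], 180], [[0, 0, 4], [-39, -29, 2.7], 180]], force=40)

```text
clock: 1.1
tcp_pos: [0.4633, 0.136, 0.204]
orientation: [-0.0, 0.206, 0.979, 0.0]
wrist_force: [1.2, 0.0, 0.3]
finger_gap: 0.0249
grip_force: 0.0
```

```bash
python3 - <<'E'
from h import *
p0,q0=stat()
p,q=tgt(-.131,.038,.06,-15.5,6); print(rel(p,q,p0,q0))
E
```

```text
t 1.1 front mm [-174.4   88.5  204. ] F board [1.2 0.2 0.3] gap 0.0249
(array([ 0. , -6. ,  0.1]), array([-5.53, -3.72, 14.52]))
```

Call:
carry_out(steps=[[[0, -3, 0], [-3, -2, 4], 180], [[0, -6, 0], [-5.5, -3.7, 8], 180], [[0, -6, 0], [-5.5, -3.7, 12], 180], [[0, -6, 0], [-5.5, -3.7, 14.5], 180], [[0, -6, 0], [-5.5, -3.7, 15.5], 180], [[0, -6, 0], [-5.5, -3.7, 16.5], 180], [[0, -6, 0], [-5.5, -3.7, 17], 180], [[0, -6, 0], [-5.5, -3.7, 17], 180]])

```text
clock: 2.1
tcp_pos: [0.4983, 0.0819, 0.0346]
orientation: [0.051, 0.205, 0.977, -0.011]
wrist_force: [0.2, 0.0, -0.3]
finger_gap: 0.025
grip_force: 0.0
```

```bash
python3 - <<'E'
from h import *
stat()
a,_=look('side','s1'); b,_=look('top','t1')
A=cv2.resize(a[150:290,150:340],None,fx=4.2,fy=4.2,interpolation=cv2.INTER_CUBIC)
cv2.imwrite('pics/s1c.png',A[:,:,::-1])
E
```

```text
t 2.1 front mm [-132.    40.2   35.8] F board [ 0.2  0.1 -0.3] gap 0.025
```

View pics/s1c.png

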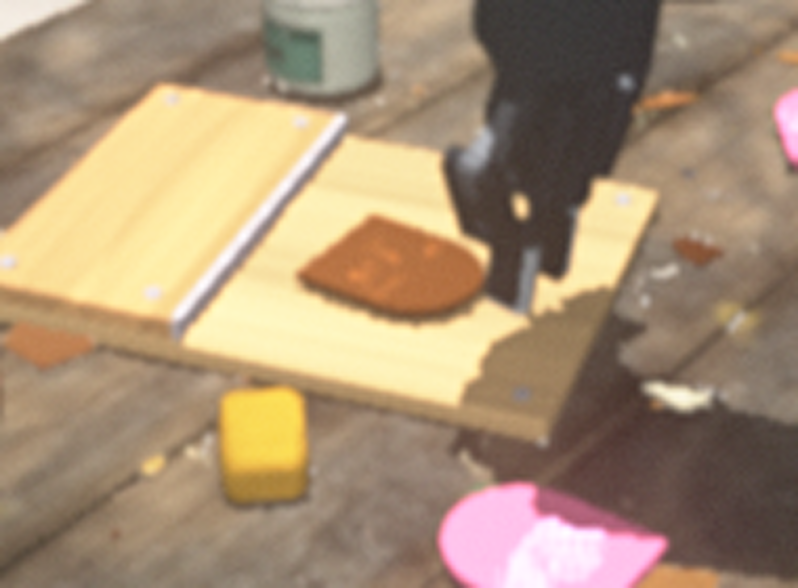

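The crop shows the fingertips (490–560, 290) just behind the heel's round back (485,270) and above the deck. The heel has not moved.

Call:
carry_out(steps=[[[0, 0, 0], [0.1, 0, 1], 180], [[0, 0, 0], [0.2, 0, 1.7], 180], [[0, 0, 0], [0.2, 0, 2], 180], [[0, 0, 0], [0.2, 0, 2.05], 180], [[0, 0, 0], [0.2, 0, 2.1], 180], [[0, 0, 0], [0.2, 0, 2.15], 180], [[0, 0, 0], [0.2, 0, 2.15], 180], [[0, 0, 0], [0.2, 0, 2.15], 180]])

```text
clock: 3.2
tcp_pos: [0.4983, 0.0817, 0.0129]
orientation: [0.051, 0.206, 0.977, -0.011]
wrist_force: [-1.1, -0.1, 0.4]
finger_gap: 0.0254
grip_force: 0.0
```

```bash
python3 -c "
from h import *
stat()"
```

```text
t 3.2 front mm [-131.9   40.    14.1] F board [-1.1 -0.2  0.4] gap 0.0254
```

Call:
carry_out(steps=[[[0, 0, 0], [0, 0, 0.05], 180], [[0, 0, 0], [0, 0, 0.1], 180], [[0, 0, 0], [0, 0, 0.1], 180], [[0, 0, 0], [0, 0, 0.15], 180], [[0, 0, 0], [0, 0, 0.15], 180], [[0, 0, 0], [0, 0, 0.2], 180], [[0, 0, 0], [0, 0, 0.2], 180], [[0, 0, 0], [0, 0, 0.2], 180]])

```text
clock: 4.2
tcp_pos: [0.4985, 0.0817, 0.0123]
orientation: [0.052, 0.205, 0.977, -0.011]
wrist_force: [-6.0, 0.2, 16.7]
finger_gap: 0.025
grip_force: 8.3
```

```bash
python3 -c "
from h import *
stat()"
```

```text
t 4.2 front mm [-131.8   40.    13.5] F board [-5.9 -0.7 16.7] gap 0.025
```

```bash
cat >> h.py <<'E'
def rows(wps):
    p0,q0=stat()
    for wp in wps:
        p,q=tgt(wp[0]/1e3,wp[1]/1e3,wp[2]/1e3,*wp[3:]); a=rel(p,q,p0,q0); print(wp,a[0],a[1])
E
python3 -c "
from h import *
z=14.4
rows([(-132,40,z,-15.5,6),(-116,35.3,z,-15.5,6),(-107,32.8,z,-13,6),(-98,30.8,z,-9,6)])"
```

```text
t 4.2 front mm [-131.8   40.    13.5] F board [-5.9 -0.7 16.7] gap 0.025
(-132, 40, 14.4, -15.5, 6) [0.  0.  0.2] [ 0.01 -0.   -0.09]
(-116, 35.3, 14.4, -15.5, 6) [0.  0.  0.2] [-1.65 -0.03  0.08]
(-107, 32.8, 14.4, -13, 6) [-0.2  0.  -2.3] [-2.58 -0.08  0.18]
(-98, 30.8, 14.4, -9, 6) [-0.6  0.  -6.3] [-3.5  -0.11  0.28]
```

Call:
carry_out(steps=[[[0, 0, 0], [0, 0, -0.23], 180], [[0, 0, 0], [-0.5, 0, -0.18], 180], [[0, 0, 0], [-1.1, 0, -0.12], 180], [[0, 0, 0], [-1.6, 0, -0.06], 180], [[0, 0, -1], [-2.1, -0.05, -0.01], 180], [[0, 0, -2], [-2.6, -0.08, 0.04], 180], [[0, 0, -4], [-3.1, -0.1, 0.1], 180], [[-0.6, 0, -6], [-3.5, -0.1, 0.14], 180]])

```text
clock: 5.2
tcp_pos: [0.5302, 0.0665, 0.0129]
orientation: [0.051, 0.153, 0.987, -0.008]
wrist_force: [0.4, -0.4, 0.8]
finger_gap: 0.0251
grip_force: 0.2
```

```bash
python3 - <<'E'
from h import *
rows([(-88,29,14.4,-5,6),(-78,28.5,14.4,0,6)])
a,_=look('top','t2')
a=cv2.resize(a[100:235,165:345],None,fx=4.4,fy=4.4,interpolation=cv2.INTER_CUBIC)
cv2.imwrite('pics/t2c.png',a[:,:,::-1])
E
```

```text
t 5.2 front mm [-97.9  30.8  14. ] F board [ 0.5 -0.3  0.8] gap 0.0251
(-88, 29, 14.4, -5, 6) [-0.5 -0.  -4.2] [-1.01 -0.09  0.07]
(-78, 28.5, 14.4, 0, 6) [-1.  -0.  -9.2] [-2.01 -0.08  0.17]
```

View pics/t2c.png

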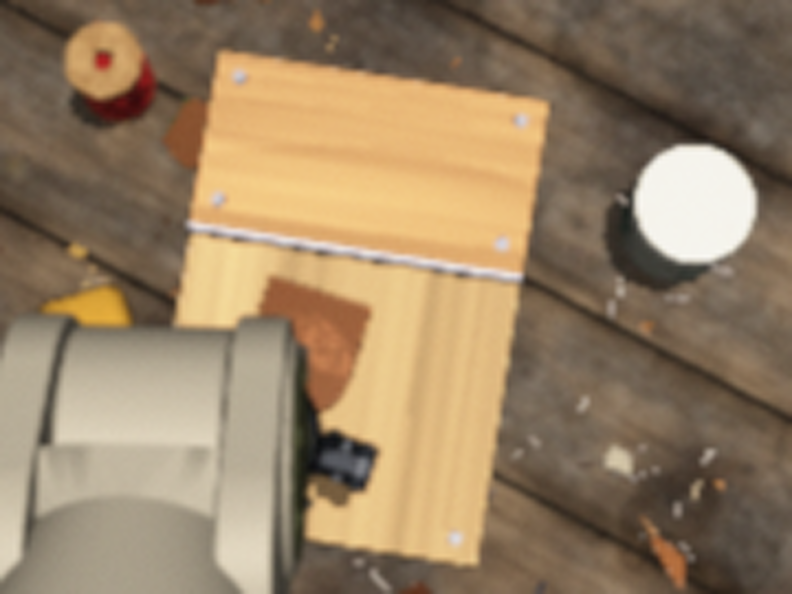

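The heel has moved toward the step: corners at (272,277) and (371,311), now about 10° off the step line. The fingers hold its back, so I continue.

Call:
carry_out(steps=[[[0, 0, -2], [-0.5, -0.05, 0.02], 180], [[-0.5, 0, -4], [-1, -0.09, 0.05], 180], [[-0.8, 0, -6.5], [-1.5, -0.09, 0.1], 180], [[-1, 0, -9], [-2, -0.08, 0.15], 180], [[-1, 0, -9], [-2.1, -0.07, 0.16], 180], [[-1, 0, -9], [-2.2, -0.05, 0.17], 180], [[-1, 0, -9], [-2.3, -0.04, 0.18], 180], [[-1, 0, -9], [-2.3, -0.04, 0.18], 180]])

```text
clock: 6.25
tcp_pos: [0.5509, 0.0592, 0.0134]
orientation: [0.051, 0.076, 0.996, -0.004]
wrist_force: [-2.9, -0.4, 0.9]
finger_gap: 0.0253
grip_force: 1.7
```

```bash
python3 - <<'E'
from h import *
stat()
a,_=look('top','t3')
E
```

```text
t 6.25 front mm [-76.3  28.3  14.5] F board [-2.9 -0.8  0.9] gap 0.0253
```

Call:
carry_out(steps=[[[0, 0, 0], [-0.05, 0, 0], 180], [[0, 0, 0], [-0.1, 0, 0.01], 180], [[0, 0, 0], [-0.1, 0, 0.01], 180], [[0, 0, 0], [-0.1, 0, 0.01], 180], [[0, 0, 0], [-0.1, 0, 0.01], 180], [[0, 0, 0], [-0.1, 0, 0.01], 180], [[0, 0, 0], [-0.1, 0, 0.01], 180], [[0, 0, 0], [-0.1, 0, 0.01], 180]])

```text
clock: 7.3
tcp_pos: [0.5513, 0.059, 0.0132]
orientation: [0.051, 0.076, 0.996, -0.004]
wrist_force: [-5.9, -0.6, 2.8]
finger_gap: 0.025
grip_force: 3.1
```

```bash
python3 - <<'E'
from h import *
stat()
a,_=look('side','s4');b,_=look('top','t4')
f=lambda a:cv2.resize(a,None,fx=4.2,fy=4.2,interpolation=cv2.INTER_CUBIC)
o=np.hstack([f(a[165:265,180:280]),f(b[125:225,180:270])])[:,:,::-1]
cv2.imwrite('pics/c4.png',o);print(o.shape)
E
```

```text
t 7.3 front mm [-75.8  28.1  14.4] F board [-5.8 -1.5  2.8] gap 0.025
(420, 798, 3)
```

View pics/c4.png

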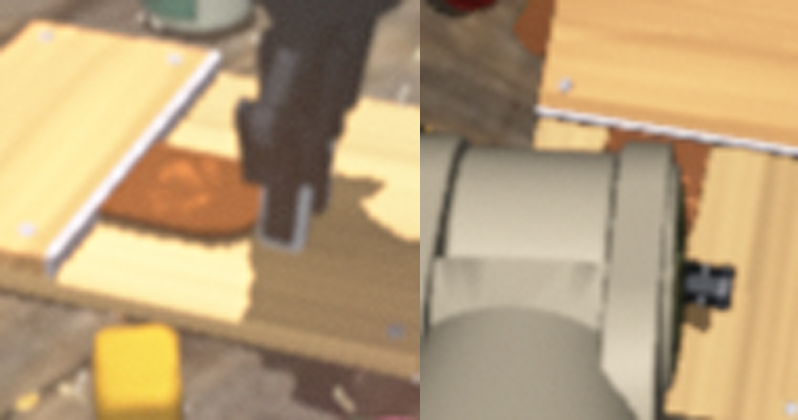

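The heel lies flush against the step: its breast is on the white edge at left (150,165) and the fingers are at its back (270,225). Next I press and lift along the arc.

```bash
cat >> h.py <<'E'
def rows2(b,wps):
    stat(); p0,q0=tgt(b[0]/1e3,b[1]/1e3,b[2]/1e3,*b[3:])
    for wp in wps:
        p,q=tgt(wp[0]/1e3,wp[1]/1e3,wp[2]/1e3,*wp[3:]); a=rel(p,q,p0,q0); print(wp,a[0],a[1])
E
python3 -c "
from h import *
y=28.4
rows2((-74,y,14.4,0,6),[(-72,y,14.4,0,6),(-71.7,y,17.5,0,6),(-71.7,y,20.6,0,7),(-71.5,y,24,0,8),(-71.3,y,27,0,9),(-70.9,y,30,0,10),(-70.5,y,33.4,0,11)])"
```

```text
t 7.4 front mm [-75.8  28.1  14.4] F board [-5.8 -2.1  3.7] gap 0.0248
(-72, 28.4, 14.4, 0, 6) [0. 0. 0.] [-0.2  -0.    0.02]
(-71.7, 28.4, 17.5, 0, 6) [0. 0. 0.] [-0.26 -0.   -0.28]
(-71.7, 28.4, 20.6, 0, 7) [-0. -1.  0.] [-0.29 -0.   -0.57]
(-71.5, 28.4, 24, 0, 8) [-0. -2.  0.] [-0.35  0.   -0.89]
(-71.3, 28.4, 27, 0, 9) [-0. -3.  0.] [-0.4  -0.   -1.17]
(-70.9, 28.4, 30, 0, 10) [ 0. -4.  0.] [-0.47  0.   -1.44]
(-70.5, 28.4, 33.4, 0, 11) [-0. -5. -0.] [-0.55 -0.   -1.76]
```

Call:
carry_out(steps=[[[0, 0, 0], [-0.2, 0, 0.02], 180], [[0, 0, 0], [-0.2, 0, 0.02], 180], [[0, 0, 0], [-0.26, 0, -0.28], 180], [[0, -1, 0], [-0.29, 0, -0.57], 180], [[0, -2, 0], [-0.35, 0, -0.89], 180], [[0, -3, 0], [-0.4, 0, -1.17], 180], [[0, -4, 0], [-0.47, 0, -1.44], 180], [[0, -5, 0], [-0.55, 0, -1.76], 180]])

```text
clock: 8.4
tcp_pos: [0.5548, 0.0582, 0.031]
orientation: [0.094, 0.075, 0.993, -0.008]
wrist_force: [-5.4, -2.3, 0.7]
finger_gap: 0.025
grip_force: 2.7
```

```bash
python3 - <<'E'
from h import *
stat()
a,_=look('side','s5')
cv2.imwrite('pics/c5.png',cv2.resize(a[165:265,180:300],None,fx=4.2,fy=4.2,interpolation=cv2.INTER_CUBIC)[:,:,::-1])
y=28.4
rows2((-70.5,y,33.4,0,11),[(-69,y,39.5,0,13),(-67,y,45.5,0,15),(-64.5,y,51,0,17),(-61,y,56,0,19),(-57.5,y,61.5,0,20)])
E
```

```text
t 8.4 front mm [-72.4  27.7  33. ] F board [-5.1 -3.1  0.7] gap 0.025
t 8.45 front mm [-72.4  27.8  33.4] F board [-4.4 -2.4  0. ] gap 0.0254
(-69, 28.4, 39.5, 0, 13) [ 0. -2. -0.] [-0.26  0.   -0.53]
(-67, 28.4, 45.5, 0, 15) [ 0. -4. -0.] [-0.58 -0.   -1.04]
(-64.5, 28.4, 51, 0, 17) [ 0. -6.  0.] [-0.93  0.   -1.5 ]
(-61, 28.4, 56, 0, 19) [ 0. -8.  0.] [-1.37  0.   -1.88]
(-57.5, 28.4, 61.5, 0, 20) [ 0. -9.  0.] [-1.83  0.   -2.34]
```

View pics/c5.png

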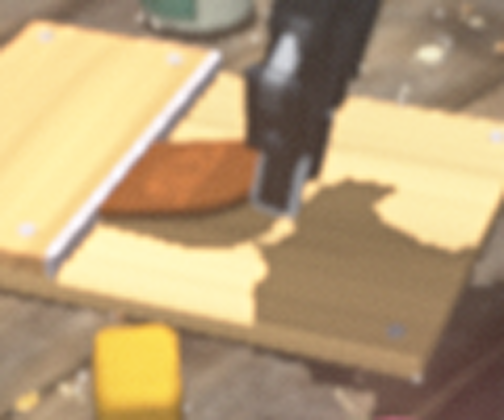

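The heel's back is lifted with the fingers (265,200), with its shadow underneath and its breast still at the step. I continue the arc with a bit more press.

Call:
carry_out(steps=[[[0, -1, 0], [-0.25, 0, -0.25], 180], [[0, -2, 0], [-0.4, 0, -0.53], 180], [[0, -3, 0], [-0.55, 0, -0.78], 180], [[0, -4, 0], [-0.72, 0, -1.04], 180], [[0, -5, 0], [-0.9, 0, -1.27], 180], [[0, -6, 0], [-1.08, 0, -1.5], 180], [[0, -7, 0], [-1.3, 0, -1.7], 180], [[0, -8, 0], [-1.5, 0, -1.88], 180]])

```text
clock: 9.45
tcp_pos: [0.5686, 0.0568, 0.0538]
orientation: [0.166, 0.075, 0.983, -0.012]
wrist_force: [-1.1, -0.2, -0.2]
finger_gap: 0.0249
grip_force: 0.4
```

```bash
python3 - <<'E'
from h import *
stat()
a,_=look('side','s6')
cv2.imwrite('pics/c6.png',cv2.resize(a[145:265,160:300],None,fx=4.2,fy=4.2,interpolation=cv2.INTER_CUBIC)[:,:,::-1])
y=28.4
rows2((-59.7,y,56,0,19),[(-52,y,65,0,21),(-47,y,69,0,22),(-42,y,73,0,22),(-37,y,76,0,22),(-31,y,78,0,22),(-25,y,79,0,22),(-18,y,80,0,22)])
E
```

```text
t 9.45 front mm [-58.9  28.5  57.4] F board [-1.  -0.3 -0.2] gap 0.0249
t 9.5 front mm [-59.1  28.5  57.5] F board [-0.9 -0.2  0.2] gap 0.0248
(-52, 28.4, 65, 0, 21) [-0. -2. -0.] [-1.02 -0.   -0.56]
(-47, 28.4, 69, 0, 22) [ 0. -3.  0.] [-1.63 -0.   -0.76]
(-42, 28.4, 73, 0, 22) [ 0. -3.  0.] [-2.23 -0.   -0.97]
(-37, 28.4, 76, 0, 22) [ 0. -3.  0.] [-2.8  -0.   -1.09]
(-31, 28.4, 78, 0, 22) [ 0. -3.  0.] [-3.43  0.   -1.09]
(-25, 28.4, 79, 0, 22) [ 0. -3.  0.] [-4.03 -0.   -0.99]
(-18, 28.4, 80, 0, 22) [ 0. -3.  0.] [-4.73 -0.   -0.85]
```

View pics/c6.png

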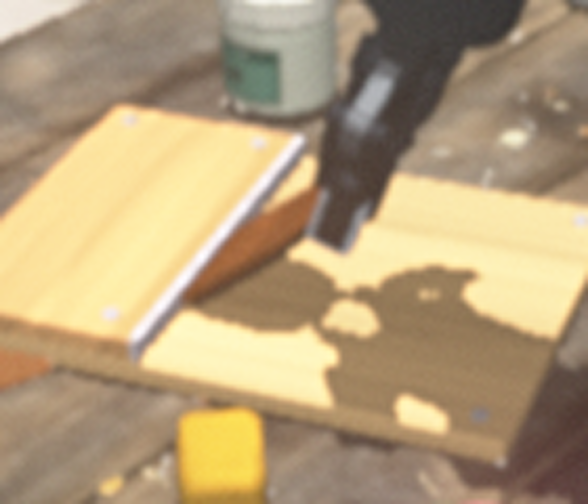

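The heel now leans about 40° against the finger faces (lip at (318,190)), with its breast at the step foot. I continue forward and up.

Call:
carry_out(steps=[[[0, -1, 0], [-0.4, 0, -0.25], 180], [[0, -2, 0], [-0.85, 0, -0.45], 180], [[0, -2.5, 0], [-1.3, 0, -0.63], 180], [[0, -3, 0], [-1.7, 0, -0.75], 180], [[0, -3, 0], [-2.2, 0, -0.92], 180], [[0, -3, 0], [-2.6, 0, -1.0], 180], [[0, -3, 0], [-3.0, 0, -1.05], 180], [[0, -3, 0], [-3.4, 0, -1.05], 180]])

```text
clock: 10.5
tcp_pos: [0.5963, 0.0524, 0.0743]
orientation: [0.19, 0.074, 0.979, -0.014]
wrist_force: [-1.1, -0.6, 1.3]
finger_gap: 0.0252
grip_force: 0.7
```

```bash
python3 - <<'E'
from h import *
stat()
a,_=look('side','s7')
cv2.imwrite('pics/c7.png',cv2.resize(a[145:265,160:300],None,fx=4.2,fy=4.2,interpolation=cv2.INTER_CUBIC)[:,:,::-1])
y=28.4
rows2((-31,y,78,0,22),[(-20,y,76,0,22),(-10,y,74,0,22),(0,y,72,0,22),(10,y,70,0,22),(20,y,66,0,22)])
E
```

```text
t 10.5 front mm [-31.1  28.1  78.4] F board [-1.  -0.8  1.3] gap 0.0252
t 10.55 front mm [-30.3  28.1  78.8] F board [0.  0.2 2. ] gap 0.0252
(-20, 28.4, 76, 0, 22) [0. 0. 0.] [-0.94 -0.    0.6 ]
(-10, 28.4, 74, 0, 22) [0. 0. 0.] [-1.8  -0.    1.16]
(0, 28.4, 72, 0, 22) [0. 0. 0.] [-2.65 -0.    1.72]
(10, 28.4, 70, 0, 22) [0. 0. 0.] [-3.5  -0.    2.28]
(20, 28.4, 66, 0, 22) [0. 0. 0.] [-4.28 -0.    3.02]
```

View pics/c7.png

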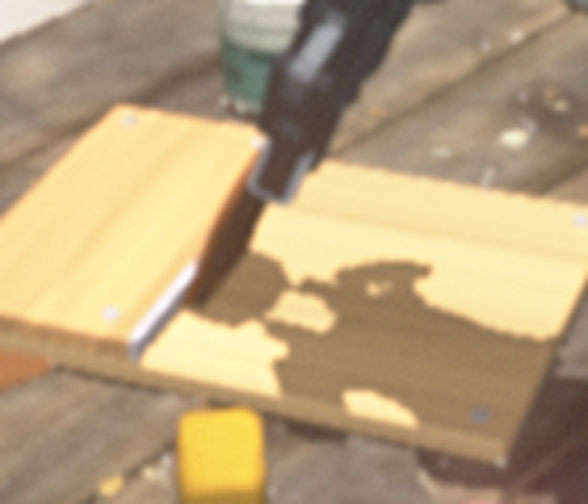

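The heel stands at about 70°, leather side toward the step and fingertips behind its top (275,195). I push it past vertical.

Call:
carry_out(steps=[[[0, 0, 0], [-0.5, 0, 0.3], 180], [[0, 0, 0], [-1.0, 0, 0.6], 180], [[0, 0, 0], [-1.4, 0, 0.9], 180], [[0, 0, 0], [-1.8, 0, 1.15], 180], [[0, 0, 0], [-2.2, 0, 1.4], 180], [[0, 0, 0], [-2.6, 0, 1.7], 180], [[0, 0, 0], [-3.0, 0, 1.95], 180], [[0, 0, 0], [-3.3, 0, 2.15], 180]])

```text
clock: 11.55
tcp_pos: [0.6344, 0.0466, 0.0664]
orientation: [0.19, 0.074, 0.979, -0.014]
wrist_force: [-0.2, 0.3, -0.5]
finger_gap: 0.0248
grip_force: 0.0
```

```bash
python3 - <<'E'
from h import *
stat()
a,_=look('side','s8')
cv2.imwrite('pics/c8.png',cv2.resize(a[145:265,160:300],None,fx=4.2,fy=4.2,interpolation=cv2.INTER_CUBIC)[:,:,::-1])
E
```

```text
t 11.55 front mm [ 7.5 27.9 70.6] F board [-0.2  0.3 -0.5] gap 0.0248
```

View pics/c8.png

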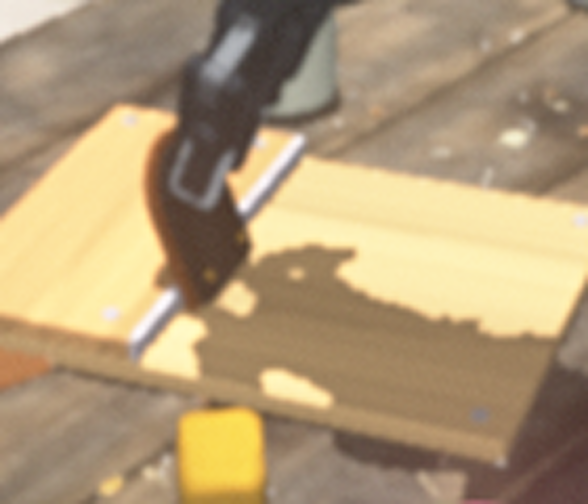

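The heel is tipped past vertical: the rubber face with its nail heads is visible at (210,230) and it is falling onto the raised deck. I nudge a little more, then check with the depth picture.

Call:
carry_out(steps=[[[0, 0, 0], [-0.3, 0, 0.12], 180], [[0, 0, 0], [-0.6, 0, 0.24], 180], [[0, 0, 0], [-0.9, 0, 0.36], 180], [[0, 0, 0], [-0.9, 0, 0.36], 180], [[0, 0, 0], [-0.9, 0, 0.36], 180], [[0, 0, 0], [0, 0, -0.5], 180], [[0, 0, 0], [1.5, 0, -3], 180], [[0, 0, 0], [3, 0, -6], 180]])

```text
clock: 12.6
tcp_pos: [0.5824, 0.0544, 0.1107]
orientation: [0.189, 0.074, 0.979, -0.014]
wrist_force: [-0.5, 0.7, 0.5]
finger_gap: 0.0252
grip_force: 0.0
```

Call:
carry_out(steps=[[[0, 0, 0], [2, 0, -4], 180], [[0, 0, 0], [4, 0, -8], 180], [[0, 0, 0], [6, 0, -10], 180], [[0, 0, 0], [9, 3, -10], 180], [[0, 0, 0], [12, 8, -10], 180], [[0, 0, 0], [14, 13, -10], 180], [[0, 0, 0], [14, 18, -10], 180], [[0, 0, 0], [14, 20, -10], 180]])

```text
clock: 13.6
tcp_pos: [0.4486, 0.2795, 0.1516]
orientation: [0.191, 0.073, 0.979, -0.014]
wrist_force: [0.1, -0.5, -0.6]
finger_gap: 0.0252
grip_force: 0.0
```

```bash
python3 - <<'E'
from h import *
stat()
for n in('top','side'):
    p,d=look(n,n+'9'); c=env.get_calibration(n)
    v,u=np.mgrid[:384,:512]; z=d
    P=rot(c['orientation']).apply(np.stack([(u-c['cx'])/c['fx']*z,-(v-c['cy'])/c['fy']*z,-z],-1).reshape(-1,3))+c['origin']
    b=np.c_[(P[:,:2]-O)@E,(P[:,:2]-O)@N,P[:,2]]*1000; col=p.reshape(-1,3).astype(int)
    box=(b[:,0]>-170)&(b[:,0]<110)&(abs(b[:,1])<98)&(b[:,2]<120)&(z.ravel()>0)
    dark=box&(col.sum(1)<330)
    bb=b[dark]; print(n,'dark',len(bb),'x',np.percentile(bb[:,0],[2,50,98]).round(),'y',np.percentile(bb[:,1],[2,50,98]).round(),'z',np.percentile(bb[:,2],[2,50,98]).round(1))
    print('median colour',np.median(col[dark],0),'deck z raised',np.median(b[box&~dark&(b[:,0]>10)][:,2]))
    for name,(U,V) in dict(jar=(322,147),wax=(184,173),spool=(189,116)).items():
        if n=='top': q0=cv2.imread('pics/t0.png')[V-14:V+14,U-14:U+14].astype(int); q1=p[V-14:V+14,U-14:U+14,::-1].astype(int); print(name,'diff',abs(q0-q1).mean())
E
```

```text
t 13.6 front mm [-210.4  231.2  155.7] F board [ 0.2 -0.5 -0.6] gap 0.0252
top dark 621 x [-22.   9.  47.] y [-2. 25. 53.] z [11.  33.2 37.1]
median colour [35. 33. 31.] deck z raised 23.63842981937414
jar diff 3.683673469387755
wax diff 4.634778911564626
spool diff 4.573979591836735
side dark 578 x [-23.   5.  44.] y [ 4. 34. 58.] z [26.3 34.6 36.5]
median colour [103.  82.  66.] deck z raised 25.04555082444454
```

```bash
python3 - <<'E'
from h import *
stat()
p=cv2.imread('pics/top9.png')[:,:,::-1].astype(int); d=np.load('pics/top9.npy'); c=env.get_calibration('top')
v,u=np.mgrid[120:185,205:275]; v=v.ravel();u=u.ravel(); col=p[v,u]
z=d[v,u]; P=rot(c['orientation']).apply(np.stack([(u-c['cx'])/c['fx']*z,-(v-c['cy'])/c['fy']*z,-z],-1))+c['origin']
b=np.c_[(P[:,:2]-O)@E,(P[:,:2]-O)@N,P[:,2]]*1000
m=(col.sum(1)<330)&(b[:,2]>28); b=b[m]
A=np.c_[b[:,:2],np.ones(len(b))]; k,*_=np.linalg.lstsq(A,b[:,2],rcond=None); print('slopes deg',np.degrees(k[:2]),'n',m.sum(), 'z at centre',A.mean(0)@k)
print('x',b[:,0].min(),b[:,0].max(),'y',b[:,1].min(),b[:,1].max())
mk=np.zeros((384,512),np.uint8); mk[v[m],u[m]]=1
r=cv2.minAreaRect(b[:,:2].astype(np.float32)); print(r)
for lo in range(-30,60,8):
    s=b[(b[:,0]>=lo)&(b[:,0]<lo+8)]
    if len(s): print(lo,len(s),s[:,1].min().round(),s[:,1].max().round(),np.median(s[:,2]).round(1))
E
```

```text
t 13.7 front mm [-209.8  230.4  155.6] F board [0.4 0.2 0.4] gap 0.0253
slopes deg [-69.22264059 -42.87796944] n 564 z at centre 36.861700500289864
x -178.91634470274153 51.81395934791369 y -48.880360816633434 54.75524234554206
((-68.4408187866211, 8.520256042480469), (240.6461181640625, 63.93855667114258), 12.575929641723633)
-30 3 -0.0 15.0 31.8
-22 71 -3.0 53.0 33.4
-14 64 -4.0 55.0 33.5
-6 66 -2.0 53.0 33.4
2 71 -4.0 54.0 33.2
10 68 -3.0 53.0 33.5
18 66 -4.0 54.0 33.4
26 65 -3.0 53.0 33.7
34 49 1.0 46.0 33.9
42 38 5.0 44.0 33.4
50 1 22.0 22.0 28.4
```

The heel lies flat at z≈33.4 mm with the dark rubber up, and overhangs the step by about 23 mm. I'll slide it farther onto the deck, to about 8 mm overhang, pushing its straight edge.

```bash
python3 - <<'E'
from h import *
rows([(-60,25,130,0,6),(-50,25,60,0,6),(-45,25,29,0,6),(-8,25,29,0,6)])
E
```

```text
t 13.7 front mm [-209.8  230.4  155.6] F board [0.4 0.2 0.4] gap 0.0253
(-60, 25, 130, 0, 6) [ 0.  16.  -0.1] [-13.02 -20.51   7.69]
(-50, 25, 60, 0, 6) [ 0.  16.  -0.1] [-11.32 -20.52  14.55]
(-45, 25, 29, 0, 6) [ 0.  16.  -0.1] [-10.62 -20.52  17.61]
(-8, 25, 29, 0, 6) [ 0.  16.  -0.1] [-14.05 -20.51  19.  ]
```

Call:
carry_out(steps=[[[0, 4, 0], [-3, -5, 2], 180], [[0, 8, 0], [-6, -9.5, 4], 180], [[0, 12, 0], [-9, -14, 5.5], 180], [[0, 16, 0], [-12, -18.5, 7], 180], [[0, 16, 0], [-13, -20.5, 7.7], 180], [[0, 16, 0], [-12.3, -20.5, 11], 180], [[0, 16, 0], [-11.3, -20.5, 14.5], 180], [[0, 16, 0], [-11.3, -20.5, 14.5], 180]])

```text
clock: 14.7
tcp_pos: [0.5719, 0.0491, 0.0563]
orientation: [0.049, 0.077, 0.996, -0.004]
wrist_force: [-0.1, -0.0, 0.4]
finger_gap: 0.0253
grip_force: 0.0
```

```bash
python3 - <<'E'
from h import *
rows([(-45,25,29,0,6),(-25,25,29,0,6),(-8,25,29,0,6),(-60,25,32,0,6)])
E
```

```text
t 14.7 front mm [-53.9  21.3  57.4] F board [-0.1 -0.1  0.4] gap 0.0253
(-45, 25, 29, 0, 6) [-0.1 -0.4 -0.4] [-0.61  0.37  2.92]
(-25, 25, 29, 0, 6) [-0.1 -0.4 -0.4] [-2.6   0.39  3.12]
(-8, 25, 29, 0, 6) [-0.1 -0.4 -0.4] [-4.29  0.4   3.28]
(-60, 25, 32, 0, 6) [-0.1 -0.4 -0.4] [0.85 0.36 2.48]
```

Call:
carry_out(steps=[[[0, 0, 0], [0, 0.2, 1.5], 180], [[0, 0, 0], [-0.3, 0.2, 2.9], 180], [[0, 0, 0], [-1.0, 0.2, 3.0], 180], [[0, 0, 0], [-1.7, 0.2, 3.05], 180], [[0, 0, 0], [-2.4, 0.2, 3.1], 180], [[0, 0, 0], [-3.0, 0.2, 3.15], 180], [[0, 0, 0], [-3.5, 0.2, 3.2], 180], [[0, 0, 0], [-3.9, 0.2, 3.25], 180]])

```text
clock: 15.7
tcp_pos: [0.6176, 0.0462, 0.031]
orientation: [0.052, 0.075, 0.996, -0.004]
wrist_force: [-3.2, 0.7, 4.8]
finger_gap: 0.0251
grip_force: 2.6
```

```bash
python3 -c "
from h import *
stat()"
```

```text
t 15.7 front mm [-8.4 25.1 32.2] F board [-3.3  0.2  4.8] gap 0.0251
```

Call:
carry_out(steps=[[[0, 0, 0], [0.4, 0, 0], 180], [[0, 0, 0], [1.5, 0, -0.2], 180], [[0, 0, 0], [3, 0, -3], 180], [[0, 0, 0], [5, 0, -7], 180], [[0, 0, 0], [7, 4, -11], 180], [[0, 0, 0], [9, 9, -12], 180], [[0, 0, 0], [11, 14, -12], 180], [[0, 0, 0], [13, 20, -12], 180]])

```text
clock: 16.7
tcp_pos: [0.5064, 0.2655, 0.1371]
orientation: [0.053, 0.076, 0.996, -0.004]
wrist_force: [1.4, 0.9, -0.6]
finger_gap: 0.0251
grip_force: 0.0
```

```bash
python3 - <<'E'
from h import *
stat()
p,d=look('top','top10'); p=p.astype(int); c=env.get_calibration('top')
v,u=np.mgrid[120:175,205:275]; v=v.ravel();u=u.ravel(); col=p[v,u]
z=d[v,u]; P=rot(c['orientation']).apply(np.stack([(u-c['cx'])/c['fx']*z,-(v-c['cy'])/c['fy']*z,-z],-1))+c['origin']
b=np.c_[(P[:,:2]-O)@E,(P[:,:2]-O)@N,P[:,2]]*1000
b=b[(col.sum(1)<330)&(b[:,2]>28)&(b[:,2]<60)]
for lo in range(-30,90,8):
    s=b[(b[:,0]>=lo)&(b[:,0]<lo+8)]
    if len(s): print(lo,len(s),s[:,1].min().round(),s[:,1].max().round(),np.median(s[:,2]).round(1))
o=cv2.imread('pics/t0.png')
for n,(U,V) in dict(jar=(322,147),wax=(184,173),spool=(189,116)).items(): print(n,abs(o[V-14:V+14,U-14:U+14].astype(int)-p[V-14:V+14,U-14:U+14,::-1]).mean())
E
```

```text
t 16.7 front mm [-150.4  225.7  138.3] F board [ 1.2  1.1 -0.6] gap 0.0251
-14 37 -3.0 52.0 32.6
-6 63 -4.0 53.0 33.4
2 64 -4.0 54.0 33.4
10 69 -5.0 52.0 33.4
18 68 -4.0 52.0 33.5
26 65 -3.0 50.0 33.7
34 70 -4.0 54.0 33.6
42 58 -3.0 51.0 33.6
50 49 4.0 48.0 33.4
58 19 13.0 42.0 32.9
jar 2.377551020408163
wax 2.989795918367347
spool 2.94812925170068
```

The heel lies flat with the rubber up and about 10 mm of overhang. The jar, wax and spool have not moved, and the robot is clear.

```bash
python3 -c "
from h import *
print(env.hand_in())"
```

```text
the job is handed in; nothing more can be done
None
```

Done and handed in at about 17 s: the heel was pushed against the step and flipped over it, then slid farther onto the raised deck. It lies there flat, rubber side up, sticking out about 10 mm over the step, with the jar, wax and spool unmoved.

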